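Square a well plate into the corner of a loading deck

TASK

Pick up the white pusher by its handle and use its foot to slide the well plate over the grey metal loading deck until the plate sits in the square corner, up against both fences (a gap of a few millimetres is fine). Touch the plate only with the pusher, never with the gripper. Then stand the pusher upright on the black bench, off the deck.

Things in the scene. Friction and masses are not known exactly. Their poses are not given: they have to be found in the camera images.
- plate_mid (a point): Well plate: flat white plastic slab, 86 (its x) x 128 (its y) x 15 mm high, 0.1 kg, 24 dark round wells in its top, loose on the deck, a little askew. This point is its centre, 7.5 mm above the deck; z up. (A plain white cover of the same outline, without wells, lies on the bench: not this one.)
- corner (a point): Inner corner of two dark metal fences (22 mm high, 15 thick) on a fixed grey metal deck 250 x 300 mm, its top 12 mm above the bench. The point is on the deck's top. Axes are the deck's (place and yaw vary): far fence's inner face at x = 0, left fence's at y = 0, open deck towards -x, -y. A plate fully home, long side along the far fence, has its centre at x -43, y -64 mm here.
- pusher_mid (a point): Pusher: white plastic tool standing on the bench: round foot 40 mm in diameter, 25 high, and above it a round handle 24 mm in diameter; 110 mm high in all, 0.12 kg. This point is on its axis half-way up, 55 mm above its underside; z points up the handle. Its place among a bottle and a jar changes; it has no cap.
Mind the look-alikes: they are no part of the job. Leave any purple look-alike of the part that bears pusher_mid alone. Leave any purple look-alike of the part that bears plate_mid alone.

How it is judged:
On the way:
1. the plate lies in the corner while the pusher is held in the gripper (x of plate_mid in the frame of corner between -0.053 and -0.035 m and y of plate_mid in the frame of corner between -0.074 and -0.056 m and angle between the x axis of plate_mid and the x axis of corner, either way round below 0.18 rad and z of plate_mid in the frame of corner below 0.012 m and angle between plate_mid's own z axis and vertical below 0.1 rad and contact force between the fingers and pusher above 1 N), for 0.2 s.
At the end, for the whole second after the job is handed in: The well plate lies flat on the deck with its centre within 10 mm of its fully-home place along each fence, and squared to them within 10 degrees, long side along the far fence; the pusher stands upright (within 8 degrees) on the bench, off the deck; both are at rest (x of plate_mid in the frame of corner between -0.053 and -0.035 m and y of plate_mid in the frame of corner between -0.074 and -0.056 m and angle between the x axis of plate_mid and the x axis of corner, either way round below 0.18 rad and z of plate_mid in the frame of corner below 0.012 m and angle between plate_mid's own z axis and vertical below 0.1 rad and linear speed of each of plate, pusher below 0.01 m/s and angle between pusher_mid's own z axis and vertical below 0.15 rad and height (world z) of pusher_mid between 0.05 and 0.06 m); the robot touches nothing.
It fails at once if the gripper or arm touches the well plate (contact force between any of the fingers, the arm and plate above 0.5 N).
It also fails if it takes over 58 s, if anything falls off the work surface, if the arm or the gripper's body presses on something with over 40 N, if the wrist force passes 120 N, or if a joint passes its speed limit or range.

ROBOT

A 6-joint arm with a two-finger parallel gripper is mounted at the origin on the work surface. World frame = base frame: x ahead of the robot, y to its left, z up, the work surface at z = 0. Lengths are in m, angles in rad, forces in N, time in s.
With the tool pointing down it reaches from about 0.375 to 0.9 m from the base axis. Payload 3.1 kg.
Tool frame: the origin (TCP) lies between the finger pads; the fingertips stand manip.nose_length ahead of it and the grasp point (between the pads) lies 5 mm behind it (manip.nose_length is the distance from the TCP to the fingertips, in m); z points along the fingers, y is the line along which they close (so a half turn about z gives the same grasp; the last joint's range is limited). The gripper opens to 85 mm and grips with 20 to 120 N. Pads are 22 mm wide; open, the fingers measure 114 mm over their backs; the gripper's body (76 mm by 85 mm) begins 54 mm behind the grasp point. The pads swing forward as they close: fully open they stand 13 mm farther back than shut.
Start: joints at [-1.304, 0.527, 1.433, -0, 1.181, -0.178], TCP at [0.27, -0.564, 0.245] pointing down, gripper open.
Joint ranges: [-3.08, 3.08], [-0.75, 2.2], [0.22, 2.44], [-1.43, 4.57], [0, 2.65], [-2.85, 2.85]. Speed limits (rad/s): [2.79, 2.79, 3.14, 3.14, 3.14, 3.14].

INTERFACE

Orientations are given as a unit quaternion [x, y, z, w].
In Python, from station import monitor, eyes, job, manip gives the robot as it stands.
- The arm moves only by the shell command python3 -m pendant 'ROWS' [FORCE]. ROWS is JSON, a list that holds one entry, the list of rows, each a list of 7 numbers: the shift along the tool's x, y, z as a fraction of full scale, then the turn, a rotation vector about the tool's x, y, z as a fraction of full scale, then the opening, from 0 (shut) to 1 (fully open). A call has 1 to 20 rows; each row shifts and turns the commanded pose from where the row before left it, along the tool's axes as they then stand; what a row does not reach is not made up. Full scale, the value 1, is 800 mm for a shift and 0.12 rad for a turn. A row lasts 1/10 s, in which the tool goes at most 50 mm and 8.59 degrees, less where a joint would pass 70% of its speed; a pose out of reach is approached as far as the arm can. A call with a number of a shift or a turn outside -1 to 1 is refused whole. A call with a gripper value outside its range is refused whole. The fingers move at their own pace and stop on an object; FORCE is the grip in N (left out, the last holds). Time passes only in rows, so rows that do not move let the fingers close. It gives the time, the measured TCP pose, the force, the opening and the grip force at its end, in the units of the state.
- monitor.sense(): the state, without advancing time (a new reading comes with each control period).
- eyes.snapshot(name): name is "side" or "top"; returns a dict with "pixels" (400x640x3 uint8, red, green, blue), "depth" (400x640 float32, m along the optical axis (not along the pixel's ray), 0 where there is no reading), "intrinsics" (3x3 intrinsics, pixels), "eye" and "attitude" of the camera in the world. Camera axes: x right, y down, z forward; pixel columns grow to the right and rows downward; lengths in m; the calibration is good to about 2 mm. A picture is of the moment at which its call begins.
- job.sign_off(): hands the job in; it is judged then, once.
The state is a dict: "t": time; "q": joint angles; "qd": joint speeds; "tau": joint torques, N m; "tcp_pos": TCP position; "tool_rot": TCP orientation; "force": force on the tool from outside, world axes, zero at the start; "ft_torque": the same for the moment, N m; "finger_gap": opening from 0.0 (shut) to 1.0 (fully open); "gripper_force": force on a finger pad.
Only numpy, scipy, OpenCV 4.12 (cv2) and the standard library are available. Lean on these libraries where they do the work, as an engineer would, in place of code of your own. Each camera call takes 0.05 s, during which the arm holds its last target. There are 200 camera calls.

## Working session

There is one attempt and no reset: what is moved stays moved. The work goes in short steps, Python scripts to look and compute and a shell command to move; the robot and the scene stay as the last step left them, time stands still between calls to the robot, and variables do not carry over. Pictures are saved under pics/ and viewed, at most 10 in all, crops included, and the job is handed in when it is done.

```bash
mkdir -p pics; ls; python3 - <<'E'
from station import monitor, eyes, job, manip
import cv2,numpy as np
print(manip.nose_length, monitor.sense())
for n in("side","top"):
    s=eyes.snapshot(n); np.savez(f"{n}0.npz",**s)
    print(n,s["intrinsics"],s["eye"],s["attitude"])
    cv2.imwrite(f"pics/{n}0.png",s["pixels"][:,:,::-1])
E
```

```text
pics
0.014 {'t': 0.0, 'q': array([-1.30347040e+00,  5.28458427e-01,  1.43390733e+00,  1.40795806e-06,
        1.18141218e+00, -1.78526300e-01]), 'qd': array([ 0.00037275,  0.00182607,  0.00192735,  0.00049142, -0.00026349,
        0.00112424]), 'tau': array([-5.44323711e-06, -4.42351985e+01, -1.78023756e+01, -2.89335603e-04,
        8.36686901e-03, -3.86197399e-06]), 'tcp_pos': array([ 0.2693432 , -0.56321825,  0.24433675]), 'tool_rot': array([ 9.75254185e-01,  2.21083878e-01, -4.78468157e-05, -1.09159407e-03]), 'force': array([ 0.3686608 , -0.01205855,  0.06331693]), 'ft_torque': array([0.00601316, 0.04729732, 0.0333342 ]), 'gripper_force': 0.0, 'finger_gap': 1.000848927993905}
side [[479.69432754   0.         309.83668455]
 [  0.         479.69432754 205.85869338]
 [  0.           0.           1.        ]] [0.44948057 0.79913566 0.85118078] [-0.02682994  0.92564069 -0.37728255  0.01128489]
top [[368.92620096   0.         319.3524759 ]
 [  0.         368.92620096 197.08631962]
 [  0.           0.           1.        ]] [ 0.39141932 -0.00939692  0.88166122] [-0.70192914  0.70852259 -0.0370252   0.06261281]
```

View pics/top0.png

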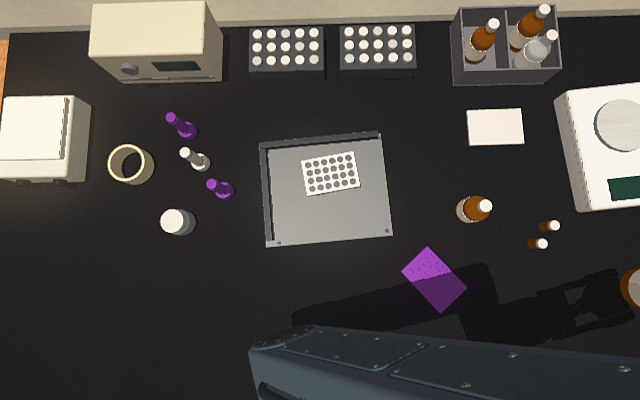

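View pics/side0.png

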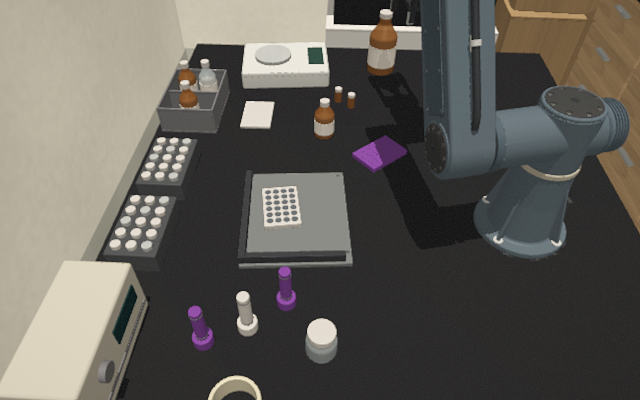

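Top view: the white pusher is at about (195,160). It could be confused with the purple pushers (181,125) and (220,189) and the white jar (177,222); I choose the white one with the slim handle. The white plate with wells is at (331,172), with the white cover at (495,127) and the purple slab at (434,280) as look-alikes. The deck's far fence runs along row ~138 and its left fence along column ~266. In the side view the pusher is at (246,314), the plate at (282,206).

```bash
cat > h.py <<'E'
import numpy as np,cv2
from scipy.spatial.transform import Rotation as R
def ray(s,uv):
    uv=np.atleast_2d(uv).astype(float); d=np.c_[uv,np.ones(len(uv))]@np.linalg.inv(s["intrinsics"]).T
    return d@R.from_quat(s["attitude"]).as_matrix().T
def plane(s,uv,z):
    d=ray(s,uv); return s["eye"]+d*((z-s["eye"][2])/d[:,2])[:,None]
def tri(s1,u1,s2,u2):
    d1,d2=ray(s1,u1)[0],ray(s2,u2)[0]
    k=np.linalg.lstsq(np.c_[d1,-d2],s2["eye"]-s1["eye"],rcond=None)[0]
    a,b=s1["eye"]+k[0]*d1,s2["eye"]+k[1]*d2
    return (a+b)/2,np.linalg.norm(a-b)
def cloud(s):
    v,u=np.mgrid[:400,:640]; d=ray(s,np.c_[u.ravel(),v.ravel()])
    f=R.from_quat(s["attitude"]).as_matrix()[:,2]
    P=s["eye"]+d*(s["depth"].ravel()/(d@f))[:,None]
    return P.reshape(400,640,3)
def white(s,box,v0=120,smax=60):
    x0,y0,x1,y1=box; h=cv2.cvtColor(np.ascontiguousarray(s["pixels"]),cv2.COLOR_RGB2HSV)
    m=np.zeros((400,640),np.uint8); m[y0:y1,x0:x1]=((h[...,2]>v0)&(h[...,1]<smax))[y0:y1,x0:x1]*255
    return m
E
python3 - <<'E'
from h import *
t=dict(np.load("top0.npz"));s=dict(np.load("side0.npz"))
np.set_printoptions(precision=4,suppress=True)
for S,bp,bl in((t,(178,143,214,174),(295,145,365,200)),(s,(232,286,262,338),(258,182,304,232))):
    P=cloud(S)
    m=white(S,bp,90)>0; Q=P[m]; hi=Q[:,2].max()
    top=m&(P[...,2]>hi-.01); print("pusher n",m.sum(),"zmax",hi,"top px",np.argwhere(top).mean(0)[::-1],"xyz",P[top].mean(0), "foot",P[m&(P[...,2]<.03)].mean(0), Q[:,2].min())
    m=white(S,bl,170 if S is t else 150); m=cv2.morphologyEx(m,cv2.MORPH_CLOSE,np.ones((9,9)))
    c=max(cv2.findContours(m,0,2)[0],key=cv2.contourArea); r=cv2.minAreaRect(c); print("plate rect",r, "z",P[int(r[0][1]),int(r[0][0])])
    W=plane(S,cv2.boxPoints(r),.027)[:,:2]; rr=cv2.minAreaRect((plane(S,c[:,0],.027)[:,:2]*1000).astype(np.float32)); print(rr)
P=cloud(t)
# deck: heights map
for (u,v) in((300,220),(370,220),(320,137),(266,200),(230,230)): print((u,v),P[v,u])
g=lambda S,x0,y0,x1,y1,f:cv2.resize(S["pixels"][y0:y1,x0:x1,::-1],None,fx=f,fy=f,interpolation=cv2.INTER_NEAREST)
a=g(t,160,110,400,255,3.3); b=g(s,180,165,360,345,1.1)
cv2.imwrite("pics/crop1.png",a)
E
```

```text
pusher n 404 zmax 0.8816612168176651 top px [192. 155.] xyz [ 0.3914 -0.0094  0.8817] foot [0.6038 0.3103 0.0175] -0.0033760266569701214
plate rect ((329.79168701171875, 174.31781005859375), (38.68502426147461, 54.62087631225586), 79.4608154296875) z [ 0.5679 -0.0019  0.0262]
((567.2662353515625, -3.7821426391601562), (93.05085754394531, 128.7970733642578), 9.892390251159668)
pusher n 706 zmax 0.8511807783575629 top px [257. 324.] xyz [0.4495 0.7991 0.8512] foot [0.5993 0.3196 0.0188] -0.0010572357444418312
plate rect ((281.2000427246094, 206.89999389648438), (41.356651306152344, 37.45351028442383), 85.2363510131836) z [0.5657 0.0015 0.0293]
((566.2991943359375, -0.5230789184570312), (87.82406616210938, 138.96717834472656), 9.992979049682617)
(300, 220) [0.4608 0.0678 0.0136]
(370, 220) [ 0.4593 -0.0969  0.0122]
(320, 137) [0.6559 0.0184 0.0349]
(266, 200) [0.5065 0.1454 0.0347]
(230, 230) [ 0.4395  0.2383 -0.0016]
```

View pics/crop1.png

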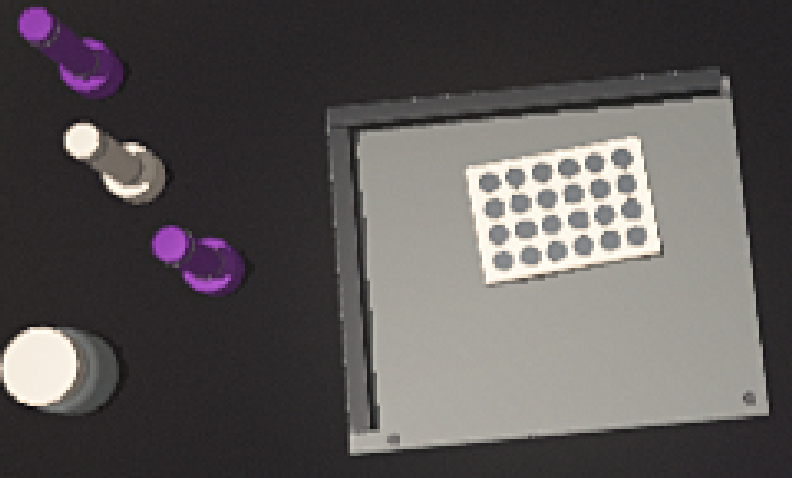

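The crop confirms it: the bright cap of the white pusher is at crop (81,141), full-image (184.5,152.7), foot at (200,162). Purple ones stand either side (about 60 mm off). The plate with 24 wells is askew on the deck, and the fences are at its far and left sides. Now refine the cap, fences and plate.

```bash
cat > deck.py <<'E'
from h import *
def fence(t):
    P=cloud(t); ok=(t["depth"]>0)&(P[...,2]>.0305)&(P[...,2]<.045)
    b=np.zeros_like(ok); b[125:255,250:400]=1
    P=P[ok&b]; lo=P[(P[:,1]<.10)&(P[:,0]>.6)]; 
    return P,lo
def line(p): # fit
    vx,vy,x0,y0=cv2.fitLine(p.astype(np.float32),cv2.DIST_HUBER,0,1e-3,1e-3).ravel(); return np.array([vx,vy]),np.array([x0,y0])
E
python3 - <<'E'
from deck import *
np.set_printoptions(precision=4,suppress=True)
t=dict(np.load("top0.npz"));s=dict(np.load("side0.npz"))
for S,n in((t,"top"),(s,"side")):
    P=cloud(S); ok=(S["depth"]>0)&(P[...,2]>.0305)&(P[...,2]<.038)
    far=P[ok&(P[...,1]>-.12)&(P[...,1]<.12)&(P[...,0]>.62)&(P[...,0]<.70)][:,:2]
    lef=P[ok&(P[...,0]>.44)&(P[...,0]<.62)&(P[...,1]>.11)&(P[...,1]<.2)][:,:2]
    d,c=line(far); e,f=line(lef)
    print(n,"far",d,c,np.degrees(np.arctan2(d[1],d[0])),"left",e,f,np.degrees(np.arctan2(e[1],e[0])),len(far),len(lef))
    nx=np.array([-d[1],d[0]]); nx*=np.sign(nx[0]); q=(far-c)@nx; print("far spread",np.percentile(q,[2,10,50,90,98]))
    ny=np.array([-e[1],e[0]]); ny*=np.sign(ny[1]); q=(lef-f)@ny; print("left spread",np.percentile(q,[2,10,50,90,98]))
    yaw=np.arctan2(nx[1],nx[0]);print("yaw",np.degrees(yaw),np.degrees(np.arctan2(ny[1],ny[0]))-90)
    a=nx@c-.0075; b=ny@f-.0075
    print("corner",np.linalg.solve(np.array([nx,ny]),[a,b]))
# cap
pt=[]
for S,bx,v in((t,(178,143,194,162),180),(s,(232,288,254,303),150)):
    m=white(S,bx,v,70); c=max(cv2.findContours(m,0,2)[0],key=cv2.contourArea); e=cv2.boundingRect(c); M=cv2.moments(c); pt.append((M['m10']/M['m00'],M['m01']/M['m00'])); print(e,pt[-1],cv2.contourArea(c))
print("cap tri",tri(t,pt[0],s,pt[1]),"plane",plane(t,pt[0],.11),plane(s,pt[1],.11))
# plate by contours of well centres
for S,bl in((t,(295,145,365,200)),(s,(258,182,304,232))):
    x0,y0,x1,y1=bl; im=cv2.resize(cv2.cvtColor(np.ascontiguousarray(S["pixels"]),cv2.COLOR_RGB2GRAY)[y0:y1,x0:x1],None,fx=8,fy=8,interpolation=cv2.INTER_CUBIC)
    _,m=cv2.threshold(im,0,255,cv2.THRESH_OTSU) ; 
    m=((im>205)*255).astype(np.uint8) if S is t else m
    cs,hh=cv2.findContours(m,cv2.RETR_CCOMP,2)
    w=[cv2.minEnclosingCircle(c)[0] for c,h in zip(cs,hh[0]) if h[3]>=0 and cv2.contourArea(c)>60]
    w=(np.array(w)+.5)/8-.5+[x0,y0]; W=plane(S,w,.027)
    r=cv2.minAreaRect((W[:,:2]*1000).astype(np.float32)); print(len(w),W.mean(0),r)
E
```

```text
top far [ 0.0864 -0.9963] [0.6523 0.0001] -85.04462 left [0.9962 0.0866] [0.529 0.148] 4.9656816 630 485
far spread [-0.0073 -0.0063 -0.0001  0.0062  0.0075]
left spread [-0.0073 -0.006   0.0001  0.006   0.0072]
yaw 4.955375 4.965683
corner [0.6319 0.1494]
side far [ 0.0844 -0.9964] [0.6501 0.0095] -85.15732 left [0.9961 0.0877] [0.5044 0.1486] 5.0307593 435 536
far spread [-0.0072 -0.0064 -0.      0.0062  0.0076]
left spread [-0.0097 -0.0076  0.0004  0.0058  0.0072]
yaw 4.842676 5.0307617
corner [0.6305 0.1521]
(180, 147, 10, 11) (184.42253521126761, 151.90845070422534) 71.0
(236, 291, 13, 12) (242.2006172839506, 296.5787037037037) 108.0
cap tri (array([0.6034, 0.3127, 0.1085]), np.float64(0.002452079390542201)) plane [[0.6042 0.3121 0.11  ]] [[0.6018 0.3139 0.11  ]]
23 [ 0.5701 -0.0022  0.027 ] ((570.423828125, -4.128368377685547), (58.510128021240234, 96.75255584716797), 9.811262130737305)
24 [ 0.5675 -0.0052  0.027 ] ((567.6398315429688, -5.081413269042969), (58.42735290527344, 98.40045166015625), 9.776473999023438)
```

```bash
cat > go.py <<'E'
# go.py x y z n : from measured TCP -> shift rows (fraction) in tool axes for n rows
import sys,numpy as np
from scipy.spatial.transform import Rotation as R
from station import monitor
m=monitor.sense(); T=R.from_quat(m["tool_rot"]).as_matrix()
x,y,z,n=map(float,sys.argv[1:5])
d=np.array([x,y,z])-m["tcp_pos"]; 
print("t",m["t"],"tcp",m["tcp_pos"].round(4),"rpy err",T[:,2].round(4),"gap",round(m["finger_gap"],3),"F",m["force"].round(1),m["gripper_force"])
print("row",(T.T@d/.8/n).round(5),"mm/row",np.linalg.norm(d)*1e3/n)
E
python3 go.py .603 .313 .20 20
```

```text
t 0.1 tcp [ 0.2693 -0.5633  0.2444] rpy err [-5.0e-04  1.9e-03 -1.0e+00] gap 0.997 F [ 0.8 -0.3  0.9] 0.0
row [ 0.04243 -0.04042  0.00287] mm/row 46.93688352440104
```

```bash
python3 -m pendant '[[[0.0424,-0.0404,0.0029,0,0,0,0.7],[0.0424,-0.0404,0.0029,0,0,0,0.7],[0.0424,-0.0404,0.0029,0,0,0,0.7],[0.0424,-0.0404,0.0029,0,0,0,0.7],[0.0424,-0.0404,0.0029,0,0,0,0.7],[0.0424,-0.0404,0.0029,0,0,0,0.7],[0.0424,-0.0404,0.0029,0,0,0,0.7],[0.0424,-0.0404,0.0029,0,0,0,0.7],[0.0424,-0.0404,0.0029,0,0,0,0.7],[0.0424,-0.0404,0.0029,0,0,0,0.7],[0.0424,-0.0404,0.0029,0,0,0,0.7],[0.0424,-0.0404,0.0029,0,0,0,0.7],[0.0424,-0.0404,0.0029,0,0,0,0.7],[0.0424,-0.0404,0.0029,0,0,0,0.7],[0.0424,-0.0404,0.0029,0,0,0,0.7],[0.0424,-0.0404,0.0029,0,0,0,0.7],[0.0424,-0.0404,0.0029,0,0,0,0.7],[0.0424,-0.0404,0.0029,0,0,0,0.7],[0.0424,-0.0404,0.0029,0,0,0,0.7],[0.0424,-0.0404,0.0029,0,0,0,0.7]]]'; python3 -m pendant '[[[0,0,0,0,0,0,0.7],[0,0,0,0,0,0,0.7],[0,0,0,0,0,0,0.7]]]'; python3 go.py .603 .313 .078 8
```

```text
t: 2.1
tcp_pos: [0.6029, 0.3137, 0.1982]
tool_rot: [0.975, 0.221, -0.001, 0.0]
force: [0.2, 0.1, -0.3]
finger_gap: 0.698
gripper_force: 0.0
t: 2.4
tcp_pos: [0.6021, 0.3108, 0.1983]
tool_rot: [0.975, 0.221, -0.001, 0.0]
force: [-0.7, 0.1, 0.1]
finger_gap: 0.701
gripper_force: 0.0
t 2.4 tcp [0.6021 0.3108 0.1983] rpy err [-0.002  -0.0011 -1.    ] gap 0.701 F [-0.7  0.1  0.1] 0.0
row [ 0.00033 -0.00025  0.0188 ] mm/row 15.043532878988898
```

```bash
python3 -m pendant '[[[0.0003,-0.0003,0.0188,0,0,0,0.7],[0.0003,-0.0003,0.0188,0,0,0,0.7],[0.0003,-0.0003,0.0188,0,0,0,0.7],[0.0003,-0.0003,0.0188,0,0,0,0.7],[0.0003,-0.0003,0.0188,0,0,0,0.7],[0.0003,-0.0003,0.0188,0,0,0,0.7],[0.0003,-0.0003,0.0188,0,0,0,0.7],[0.0003,-0.0003,0.0188,0,0,0,0.7],[0,0,0,0,0,0,0.7],[0,0,0,0,0,0,0.7]]]'; python3 - <<'E'
from h import *
from station import eyes,monitor
m=monitor.sense();print(m["tcp_pos"],m["force"])
o=[]
for n,b in(("top",(150,120,260,230)),("side",(160,230,340,380))):
    s=eyes.snapshot(n);x0,y0,x1,y1=b;o.append(cv2.resize(s["pixels"][y0:y1,x0:x1,::-1],(400,int(400*(y1-y0)/(x1-x0)))))
h=max(i.shape[0] for i in o);o=[cv2.copyMakeBorder(i,0,h-i.shape[0],0,0,0) for i in o]
cv2.imwrite("pics/g1.png",np.hstack(o))
E
```

```text
t: 3.4
tcp_pos: [0.6037, 0.3144, 0.0781]
tool_rot: [0.975, 0.221, -0.0, 0.0]
force: [-0.3, 0.1, -0.5]
finger_gap: 0.697
gripper_force: 0.0
[0.60371963 0.31444841 0.07809627] [-0.29440432  0.07929512 -0.49759379]
```

View pics/g1.png

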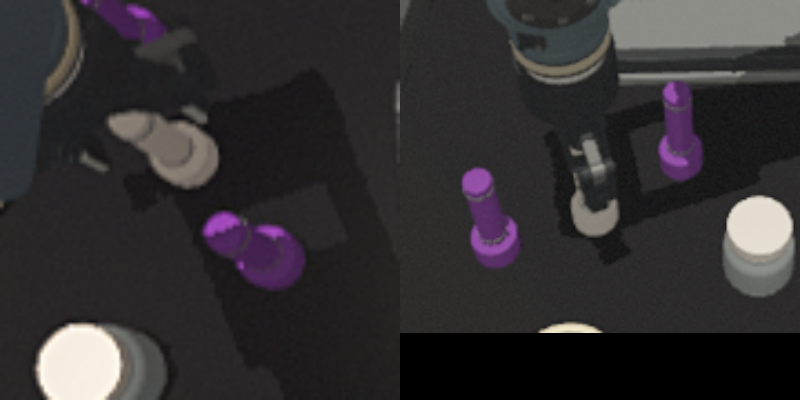

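The white handle (crop (130,130) to (180,160)) stands between the two fingers, at (190,112) and (95,160) in the crop; the purple neighbours are clear. Close and lift.

```bash
python3 -m pendant '[[[0,0,0,0,0,0,0.1],[0,0,0,0,0,0,0.1],[0,0,0,0,0,0,0.1],[0,0,0,0,0,0,0.1],[0,0,0,0,0,0,0.1],[0,0,0,0,0,0,0.1],[0,0,0,0,0,0,0.1],[0,0,0,0,0,0,0.1]]]' 70;  python3 go.py .603 .313 .16 6; python3 -m pendant '[[[0,0,-0.03,0,0,0,0.1],[0,0,-0.03,0,0,0,0.1],[0,0,-0.03,0,0,0,0.1],[0,0,-0.03,0,0,0,0.1],[0,0,-0.03,0,0,0,0.1],[0,0,-0.03,0,0,0,0.1],[0,0,0,0,0,0,0.1],[0,0,0,0,0,0,0.1]]]'
```

```text
t: 4.3
tcp_pos: [0.6045, 0.3145, 0.0795]
tool_rot: [0.975, 0.221, 0.001, -0.0]
force: [0.6, -0.3, 4.1]
finger_gap: 0.266
gripper_force: 68.4
t 4.3 tcp [0.6045 0.3145 0.0795] rpy err [ 1.6e-03  4.0e-04 -1.0e+00] gap 0.266 F [ 0.6 -0.3  4.1] 68.42586994171143
row [-0.00038  0.00016 -0.01677] mm/row 13.420257418418286
t: 5.1
tcp_pos: [0.6032, 0.3143, 0.2217]
tool_rot: [0.975, 0.221, -0.001, -0.0]
force: [-0.4, 0.5, -2.1]
finger_gap: 0.265
gripper_force: 68.6
```

```bash
cat > pd.py <<'E'
# pd.py X Y (mm, corner frame, foot axis) z(m) n
import sys,subprocess,numpy as np
X,Y,z,n=map(float,sys.argv[1:5]); a=np.radians(4.95); c=np.array([.6312,.1505])
from station import monitor
p=monitor.sense()["tcp_pos"][:2]-c; R=np.array([[np.cos(a),np.sin(a)],[-np.sin(a),np.cos(a)]])
print("deck now mm",(R@p*1e3).round(1))
w=c+R.T@np.array([X,Y])/1e3
subprocess.run(["python3","go.py",str(w[0]),str(w[1]),str(z),str(n)])
E
python3 pd.py -165 -148 .22 10
```

```text
t 5.1 tcp [0.6032 0.3143 0.2217] rpy err [-1.1e-03 -3.0e-04 -1.0e+00] gap 0.265 F [-0.4  0.5 -2.1] 68.55756282806396
row [-0.03149  0.03005  0.00024] mm/row 34.81990436722142
deck now mm [-13.8 165.6]
```

```bash
python3 -m pendant '[[[-0.0315,0.03,0,0,0,0,0.1],[-0.0315,0.03,0,0,0,0,0.1],[-0.0315,0.03,0,0,0,0,0.1],[-0.0315,0.03,0,0,0,0,0.1],[-0.0315,0.03,0,0,0,0,0.1],[-0.0315,0.03,0,0,0,0,0.1],[-0.0315,0.03,0,0,0,0,0.1],[-0.0315,0.03,0,0,0,0,0.1],[-0.0315,0.03,0,0,0,0,0.1],[-0.0315,0.03,0,0,0,0,0.1],[0,0,0,0,0,0,0.1],[0,0,0,0,0,0,0.1],[0,0,0,0,0,0,0.1]]]'; python3 pd.py -165 -148 .095 6
```

```text
t: 6.4
tcp_pos: [0.4796, -0.0101, 0.2217]
tool_rot: [0.975, 0.221, -0.001, -0.001]
force: [-0.3, -0.3, -0.9]
finger_gap: 0.265
gripper_force: 68.6
t 6.4 tcp [ 0.4796 -0.0101  0.2217] rpy err [-1.7e-03  9.0e-04 -1.0e+00] gap 0.265 F [-0.3 -0.3 -0.9] 68.61093878746033
row [-6.000e-05  2.500e-04  2.639e-02] mm/row 21.115329669794264
deck now mm [-164.9 -146.9]
```

```bash
python3 -m pendant '[[[0,0.0002,0.0264,0,0,0,0.1],[0,0.0002,0.0264,0,0,0,0.1],[0,0.0002,0.0264,0,0,0,0.1],[0,0.0002,0.0264,0,0,0,0.1],[0,0.0002,0.0264,0,0,0,0.1],[0,0.0002,0.0264,0,0,0,0.1],[0,0,0,0,0,0,0.1],[0,0,0,0,0,0,0.1]]]'; python3 pd.py -109 -146 .095 10; python3 - <<'E'
from h import *
from station import eyes
s=eyes.snapshot("side");cv2.imwrite("pics/p1.png",cv2.resize(s["pixels"][140:300,200:400,::-1],None,fx=3.5,fy=3.5))
E
```

```text
t: 7.2
tcp_pos: [0.4804, -0.0108, 0.0956]
tool_rot: [0.975, 0.222, -0.0, -0.0]
force: [1.1, 0.2, -0.7]
finger_gap: 0.261
gripper_force: 68.7
t 7.2 tcp [ 0.4804 -0.0108  0.0956] rpy err [-1.e-03  3.e-04 -1.e+00] gap 0.261 F [ 1.1  0.2 -0.7] 68.69885087013245
row [6.52e-03 2.24e-03 7.00e-05] mm/row 5.515963091133959
deck now mm [-164.1 -147.6]
```

View pics/p1.png

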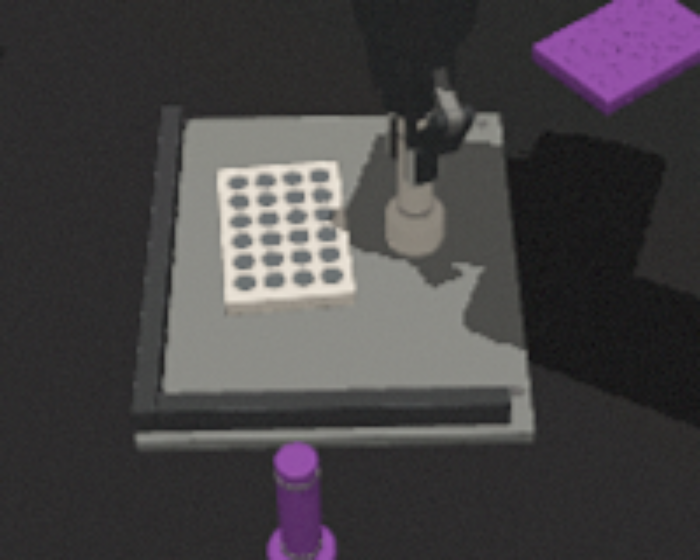

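The crop shows the upright foot at (414,225), clear of the plate (285,232). The far fence is to the left of the plate in this view. Push along +x.

```bash
python3 -m pendant '[[[0.0047,0.0016,0,0,0,0,0.1],[0.0047,0.0016,0,0,0,0,0.1],[0.0047,0.0016,0,0,0,0,0.1],[0.0047,0.0016,0,0,0,0,0.1],[0.0047,0.0016,0,0,0,0,0.1],[0.0047,0.0016,0,0,0,0,0.1],[0.0047,0.0016,0,0,0,0,0.1],[0.0047,0.0016,0,0,0,0,0.1],[0.0047,0.0016,0,0,0,0,0.1],[0.0047,0.0016,0,0,0,0,0.1],[0.0047,0.0016,0,0,0,0,0.1],[0.0047,0.0016,0,0,0,0,0.1],[0.0047,0.0016,0,0,0,0,0.1],[0.0047,0.0016,0,0,0,0,0.1],[0,0,0,0,0,0,0.1],[0,0,0,0,0,0,0.1]]]'; cat > plate.py <<'E'
from h import *
from station import eyes
a=np.radians(4.95); c0=np.array([.6312,.1505]); RR=np.array([[np.cos(a),np.sin(a)],[-np.sin(a),np.cos(a)]])
import sys
for n in sys.argv[1:]:
    S=eyes.snapshot(n); P=cloud(S); ok=S["depth"]>0
    D=(P[...,:2]-c0)@RR.T*1e3
    g=cv2.cvtColor(np.ascontiguousarray(S["pixels"]),cv2.COLOR_RGB2GRAY)
    m=ok&(P[...,2]>.0195)&(P[...,2]<.033)&(D[...,0]<-1.5)&(D[...,0]>-230)&(D[...,1]<-1.5)&(D[...,1]>-280)
    m=cv2.morphologyEx((m*255).astype(np.uint8),cv2.MORPH_OPEN,np.ones((3,3)))
    c=max(cv2.findContours(m,0,2)[0],key=cv2.contourArea)[:,0]
    h=D[m>0].astype(np.float32)
    q=((plane(S,c,.027)[:,:2]-c0)@RR.T*1e3).astype(np.float32)
    print(n,"contour rect",cv2.minAreaRect(q),"x",np.percentile(h[:,0],[1,99]).round(1),"y",np.percentile(h[:,1],[1,99]).round(1))
    mm=cv2.morphologyEx(((g>150)&(m>0)).astype(np.uint8)*255,cv2.MORPH_CLOSE,np.ones((9,9)))
    x,y,w,hh=cv2.boundingRect(c); im=cv2.resize(g[y:y+hh,x:x+w],None,fx=8,fy=8,interpolation=cv2.INTER_CUBIC)
    for th in (cv2.threshold(im,0,255,cv2.THRESH_OTSU)[0],):
        cs,H=cv2.findContours(((im>th)*255).astype(np.uint8),cv2.RETR_CCOMP,2)
        wl=[cv2.minEnclosingCircle(k)[0] for k,e in zip(cs,H[0]) if e[3]>=0 and 60<cv2.contourArea(k)<1500]
        W=(plane(S,(np.array(wl)+.5)/8-.5+[x,y],.027)[:,:2]-c0)@RR.T*1e3
        print("  wells",len(wl),W.mean(0).round(1),cv2.minAreaRect(W.astype(np.float32)))
E
python3 plate.py side top; python3 pd.py -165 -148 .095 8
```

```text
t: 8.85
tcp_pos: [0.5358, -0.0051, 0.0959]
tool_rot: [0.975, 0.221, 0.0, 0.0]
force: [-0.0, -0.0, -1.8]
finger_gap: 0.265
gripper_force: 68.7
side contour rect ((-49.178565979003906, -145.65135192871094), (86.16777801513672, 136.41989135742188), 3.286646842956543) x [-112.3   -5.5] y [-210.6  -81.9]
  wells 16 [ -37.6 -144. ] ((-47.306819915771484, -149.54701232910156), (57.483795166015625, 98.1308364868164), 4.779804229736328)
t 8.95 tcp [ 0.5358 -0.0052  0.096 ] rpy err [ 8.e-04 -2.e-04 -1.e+00] gap 0.261 F [ 0.6 -0.1 -1.2] 68.70362877845764
row [-0.00833 -0.00294  0.00015] mm/row 7.068527539052898
deck now mm [-108.5 -146.9]Traceback (most recent call last):
  File "plate.py", line 11, in <module>
    c=max(cv2.findContours(m,0,2)[0],key=cv2.contourArea)[:,0]
      ~~~^^^^^^^^^^^^^^^^^^^^^^^^^^^^^^^^^^^^^^^^^^^^^^^^
ValueError: max() iterable argument is empty
```

```bash
python3 -m pendant '[[[-0.0105,-0.0039,0,0,0,0,0.1],[-0.0105,-0.0039,0,0,0,0,0.1],[-0.0105,-0.0039,0,0,0,0,0.1],[-0.0113,0.0301,0,0,0,0,0.1],[-0.0113,0.0301,0,0,0,0,0.1],[-0.0113,0.0301,0,0,0,0,0.1],[-0.0113,0.0301,0,0,0,0,0.1],[0,0,0,0,0,0,0.1],[0.0237,0.0089,0,0,0,0,0.1],[0.0237,0.0089,0,0,0,0,0.1],[0.0237,0.0089,0,0,0,0,0.1],[0.0237,0.0089,0,0,0,0,0.1],[0,0,0,0,0,0,0.1],[0,0,0,0,0,0,0.1]]]'; python3 plate.py side; python3 pd.py -54 -152 .095 18;
```

```text
t: 10.35
tcp_pos: [0.5969, -0.102, 0.0955]
tool_rot: [0.975, 0.222, -0.001, -0.001]
force: [-0.5, -0.0, -0.4]
finger_gap: 0.261
gripper_force: 68.8
side contour rect ((-48.50849914550781, -145.26693725585938), (84.78575134277344, 136.67930603027344), 3.286646604537964) x [-90.4  -5.5] y [-232.9  -81.9]
  wells 15 [ -46.8 -160.3] ((-53.54493713378906, -155.78439331054688), (56.260799407958984, 98.32276153564453), 17.854570388793945)
t 10.4 tcp [ 0.5963 -0.1021  0.0954] rpy err [-0.0031  0.0011 -1.    ] gap 0.264 F [-0.9  0.7 -1.9] 68.78001093864441
row [ 2.53e-03 -6.22e-03  4.00e-05] mm/row 5.372053865581188
deck now mm [ -56.5 -248.7]
```

```bash
python3 -m pendant '[[[0.0024,-0.0059,0,0,0,0,0.1],[0.0024,-0.0059,0,0,0,0,0.1],[0.0024,-0.0059,0,0,0,0,0.1],[0.0024,-0.0059,0,0,0,0,0.1],[0.0024,-0.0059,0,0,0,0,0.1],[0.0024,-0.0059,0,0,0,0,0.1],[0.0024,-0.0059,0,0,0,0,0.1],[0.0024,-0.0059,0,0,0,0,0.1],[0.0024,-0.0059,0,0,0,0,0.1],[0.0024,-0.0059,0,0,0,0,0.1],[0.0024,-0.0059,0,0,0,0,0.1],[0.0024,-0.0059,0,0,0,0,0.1],[0.0024,-0.0059,0,0,0,0,0.1],[0.0024,-0.0059,0,0,0,0,0.1],[0.0024,-0.0059,0,0,0,0,0.1],[0.0024,-0.0059,0,0,0,0,0.1],[0.0024,-0.0059,0,0,0,0,0.1],[0.0024,-0.0059,0,0,0,0,0.1],[0,0,0,0,0,0,0.1],[0,0,0,0,0,0,0.1]]]'; python3 plate.py side; python3 pd.py -54 -149 .095 3; python3 - <<'E'
from h import *
from station import eyes
s=eyes.snapshot("side");cv2.imwrite("pics/p2.png",cv2.resize(s["pixels"][140:300,200:400,::-1],None,fx=3.5,fy=3.5))
E
```

```text
t: 12.4
tcp_pos: [0.5933, -0.011, 0.096]
tool_rot: [0.975, 0.221, 0.001, -0.0]
force: [0.4, -0.7, -1.6]
finger_gap: 0.262
gripper_force: 68.8
side contour rect ((-43.46672821044922, -79.60016632080078), (84.6718521118164, 144.68423461914062), 0.5419726371765137) x [-86.   -2.5] y [-144.1   -9.7]
  wells 7 [-42.8 -96.2] ((-44.18341827392578, -104.58024597167969), (52.2252197265625, 59.86818313598633), 26.460084915161133)
t 12.45 tcp [ 0.5933 -0.0113  0.096 ] rpy err [ 1.e-03  3.e-04 -1.e+00] gap 0.262 F [-0.1 -0.4 -1.2] 68.8245677947998
row [ 0.00039 -0.00381  0.00042] mm/row 3.084386790506878
deck now mm [ -51.7 -157.9]
```

View pics/p2.png

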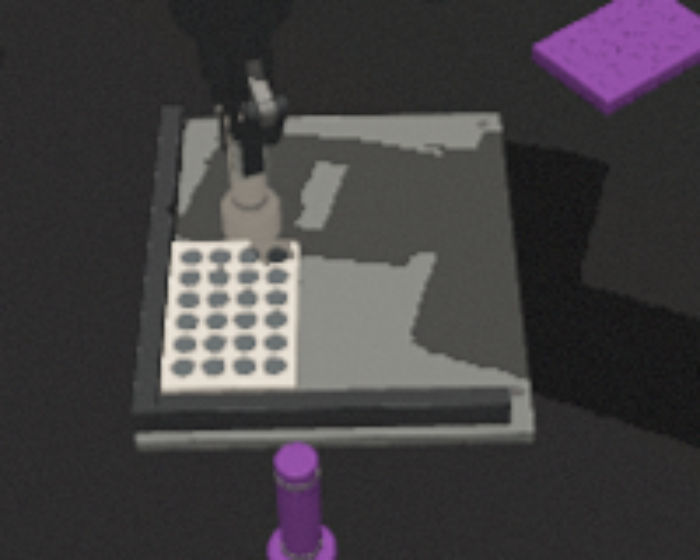

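The plate (crop (230,315)) now lies flush along the far fence, with the foot against its right end at (250,215) and about 10 mm left to the left fence. Continue gently.

```bash
python3 -m pendant '[[[0.0006,-0.0019,0,0,0,0,0.1],[0.0006,-0.0019,0,0,0,0,0.1],[0.0006,-0.0019,0,0,0,0,0.1],[0.0006,-0.0019,0,0,0,0,0.1],[0.0006,-0.0019,0,0,0,0,0.1],[0,0,0,0,0,0,0.1],[0,0,0,0,0,0,0.1]]]';python3 plate.py side; python3 pd.py -54 -149 .095 3;
```

```text
t: 13.2
tcp_pos: [0.5918, -0.0034, 0.0959]
tool_rot: [0.975, 0.221, 0.0, -0.0]
force: [-0.3, -0.0, -0.5]
finger_gap: 0.264
gripper_force: 68.8
side contour rect ((-43.529476165771484, -72.96690368652344), (84.6718521118164, 131.41708374023438), 0.5419707894325256) x [-86.1  -2.5] y [-132.7   -7. ]
  wells 8 [-32.6 -95.2] ((-34.96647262573242, -97.29428100585938), (39.823280334472656, 39.180877685546875), 89.76122283935547)
t 13.25 tcp [ 0.5918 -0.0034  0.0959] rpy err [-0.e+00  3.e-04 -1.e+00] gap 0.263 F [-0.3 -0.6 -1.1] 68.82735013961792
row [-0.00043 -0.00058  0.00036] mm/row 0.6481202688820701
deck now mm [ -52.5 -149.9]
```

```bash
for i in 1 2; do python3 -m pendant '[[[0.0004,-0.0012,0,0,0,0,0.1],[0,0,0,0,0,0,0.1],[0.0004,-0.0012,0,0,0,0,0.1],[0,0,0,0,0,0,0.1],[0,0,0,0,0,0,0.1]]]' | egrep "tcp|force:"; done;python3 plate.py side; python3 pd.py -54 -149 .095 3
```

```text
tcp_pos: [0.5916, -0.0015, 0.0959]
force: [-0.8, -1.3, -0.6]
gripper_force: 68.8
tcp_pos: [0.5919, -0.0001, 0.096]
force: [1.4, -4.6, -0.8]
gripper_force: 68.8
side contour rect ((-43.461116790771484, -71.7127914428711), (84.83229064941406, 128.9102325439453), 0.5419676303863525) x [-86.1  -2.6] y [-130.5   -6.8]
  wells 7 [-28.9 -94.5] ((-34.440704345703125, -95.02218627929688), (38.78063201904297, 39.74451446533203), 0.5511060953140259)
t 14.3 tcp [ 5.919e-01 -1.000e-04  9.600e-02] rpy err [ 1.4e-03 -9.0e-04 -1.0e+00] gap 0.265 F [ 1.9 -4.1 -1.6] 68.84924411773682
row [-0.00107  0.00063  0.0004 ] mm/row 1.0464070538719241
deck now mm [ -52.1 -146.7]
```

```bash
python3 -m pendant '[[[-0.0022,0.0059,0,0,0,0,0.1],[-0.0022,0.0059,0,0,0,0,0.1],[-0.0022,0.0059,0,0,0,0,0.1],[-0.0022,0.0059,0,0,0,0,0.1],[-0.0022,0.0059,-0.02,0,0,0,0.1],[-0.0022,0.0059,-0.02,0,0,0,0.1],[0,0,-0.03,0,0,0,0.1],[0,0,-0.03,0,0,0,0.1],[0,0,-0.03,0,0,0,0.1],[0,0,0,0,0,0,0.1],[0,0,0,0,0,0,0.1]]]'; python3 plate.py side; python3 go.py .555 -.23 .20 8
```

```text
t: 15.4
tcp_pos: [0.5938, -0.0297, 0.1999]
tool_rot: [0.975, 0.221, 0.0, -0.0]
force: [0.2, 1.4, -2.4]
finger_gap: 0.267
gripper_force: 69.0
side contour rect ((-43.57263946533203, -68.40322875976562), (84.6718521118164, 122.28934478759766), 0.5419707894325256) x [-86.1  -2.6] y [-127.    -6.6]
  wells 6 [ -37.8 -100.7] ((-44.19477844238281, -95.06603240966797), (58.81828308105469, 38.40494918823242), 1.0554420948028564)
t 15.45 tcp [ 0.5931 -0.0296  0.1989] rpy err [-1.9e-03  6.0e-04 -1.0e+00] gap 0.261 F [ 0.1  0.3 -1.8] 69.01917099952698
row [-0.01888  0.02569 -0.00018] mm/row 25.502056847328145
```

```bash
python3 -m pendant '[[[-0.0189,0.0257,0,0,0,0,0.1],[-0.0189,0.0257,0,0,0,0,0.1],[-0.0189,0.0257,0,0,0,0,0.1],[-0.0189,0.0257,0,0,0,0,0.1],[-0.0189,0.0257,0,0,0,0,0.1],[-0.0189,0.0257,0,0,0,0,0.1],[-0.0189,0.0257,0,0,0,0,0.1],[-0.0189,0.0257,0,0,0,0,0.1],[0,0,0,0,0,0,0.1],[0,0,0,0,0,0,0.1],[0,0,0,0,0,0,0.1]]]';  python3 go.py .555 -.23 .083 8; python3 - <<'E'
from h import *
from station import eyes
s=eyes.snapshot("side");cv2.imwrite("pics/p3.png",cv2.resize(s["pixels"][60:300,200:440,::-1],None,fx=2.5,fy=2.5)[:600])
E
```

```text
t: 16.55
tcp_pos: [0.5552, -0.229, 0.1987]
tool_rot: [0.975, 0.221, -0.001, -0.001]
force: [0.3, 0.8, -1.7]
finger_gap: 0.262
gripper_force: 69.0
t 16.55 tcp [ 0.5552 -0.229   0.1987] rpy err [-0.0022  0.002  -1.    ] gap 0.262 F [ 0.3  0.8 -1.7] 68.9679229259491
row [-7.000e-05  1.700e-04  1.807e-02] mm/row 14.459453557612706
```

View pics/p3.png

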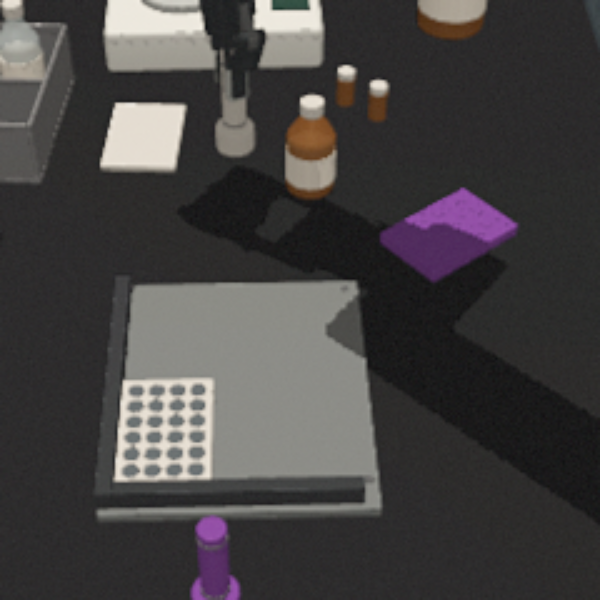

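The plate (crop (165,430)) is in the corner against both fences. The held pusher (235,135) is over free bench right of the deck, with the bottle (310,150) and cover (145,135) clear. Lower it.

```bash
python3 -m pendant '[[[0,0,0.0181,0,0,0,0.1],[0,0,0.0181,0,0,0,0.1],[0,0,0.0181,0,0,0,0.1],[0,0,0.0181,0,0,0,0.1],[0,0,0.0181,0,0,0,0.1],[0,0,0.0181,0,0,0,0.1],[0,0,0.0181,0,0,0,0.1],[0,0,0.0181,0,0,0,0.1],[0,0,0,0,0,0,0.1],[0,0,0,0,0,0,0.1]]]' | egrep "tcp|force:"; for i in 1 2 ; do python3 -m pendant '[[[0,0,0.0012,0,0,0,0.1],[0,0,0.0012,0,0,0,0.1],[0,0,0,0,0,0,0.1],[0,0,0,0,0,0,0.1]]]' | egrep "tcp|force:"; done
```

```text
tcp_pos: [0.5557, -0.2302, 0.0835]
force: [0.6, -0.9, -1.6]
gripper_force: 69.0
tcp_pos: [0.556, -0.2304, 0.0825]
force: [-0.3, -0.4, -1.4]
gripper_force: 69.0
tcp_pos: [0.5557, -0.2302, 0.0801]
force: [-0.6, -0.2, -1.4]
gripper_force: 69.0
```

```bash
for i in 1 2 ; do python3 -m pendant '[[[0,0,0.0012,0,0,0,0.1],[0,0,0,0,0,0,0.1],[0,0,0,0,0,0,0.1]]]' | egrep "tcp|force:"; done
```

```text
tcp_pos: [0.5559, -0.2303, 0.0795]
force: [-0.3, -1.2, 1.4]
gripper_force: 69.6
tcp_pos: [0.556, -0.2304, 0.0795]
force: [-1.1, 0.7, 7.1]
gripper_force: 70.2
```

Contact with the bench. Open, wait and rise.

```bash
python3 -m pendant '[[[0,0,0,0,0,0,0.4],[0,0,0,0,0,0,0.5],[0,0,0,0,0,0,0.6],[0,0,0,0,0,0,0.7],[0,0,0,0,0,0,0.75],[0,0,0,0,0,0,0.75],[0,0,0,0,0,0,0.75]]]'; python3 -m pendant '[[[0,0,-0.01,0,0,0,0.75],[0,0,-0.02,0,0,0,0.75],[0,0,-0.03,0,0,0,0.75],[0,0,-0.04,0,0,0,0.75],[0,0,-0.04,0,0,0,0.75],[0,0,-0.04,0,0,0,0.75],[-0.04,0.01,0,0,0,0,0.75],[-0.04,0.01,0,0,0,0,0.75],[-0.04,0.01,0,0,0,0,0.75],[-0.04,0.01,0,0,0,0,0.75],[0,0,0,0,0,0,0.75],[0,0,0,0,0,0,0.75],[0,0,0,0,0,0,0.75],[0,0,0,0,0,0,0.75]]]'; python3 plate.py side top;  python3 - <<'E'
from h import *
from station import eyes
s=eyes.snapshot("side");t=eyes.snapshot("top")
a=cv2.resize(s["pixels"][60:300,200:440,::-1],(400,400));b=cv2.resize(t["pixels"][70:310,240:480,::-1],(400,400));cv2.imwrite("pics/p4.png",np.hstack([a,b]))
E
```

```text
t: 19.7
tcp_pos: [0.5558, -0.2302, 0.0782]
tool_rot: [0.975, 0.221, -0.0, -0.0]
force: [0.0, 0.4, 0.3]
finger_gap: 0.748
gripper_force: 0.0
t: 21.1
tcp_pos: [0.4549, -0.3136, 0.2224]
tool_rot: [0.975, 0.222, 0.0, 0.0]
force: [-0.3, -0.0, 0.2]
finger_gap: 0.75
gripper_force: 0.0
side contour rect ((-43.64818572998047, -68.36195373535156), (84.52154541015625, 122.37330627441406), 0.5419714450836182) x [-86.1  -2.7] y [-126.5   -6.8]
  wells 8 [ -41.8 -101.6] ((-44.18342208862305, -95.00935363769531), (58.65287780761719, 38.62168502807617), 0.7519530653953552)
top contour rect ((-44.0157470703125, -65.49090576171875), (127.123779296875, 84.62188720703125), 89.65966033935547) x [-84.7  -2.4] y [-127.6   -3.2]Traceback (most recent call last):
  File "plate.py", line 20, in <module>
    W=(plane(S,(np.array(wl)+.5)/8-.5+[x,y],.027)[:,:2]-c0)@RR.T*1e3
               ~~~~~~~~~~~~~~~~~~~~~~^~~~~~
ValueError: operands could not be broadcast together with shapes (0,) (2,)
```

View pics/p4.png

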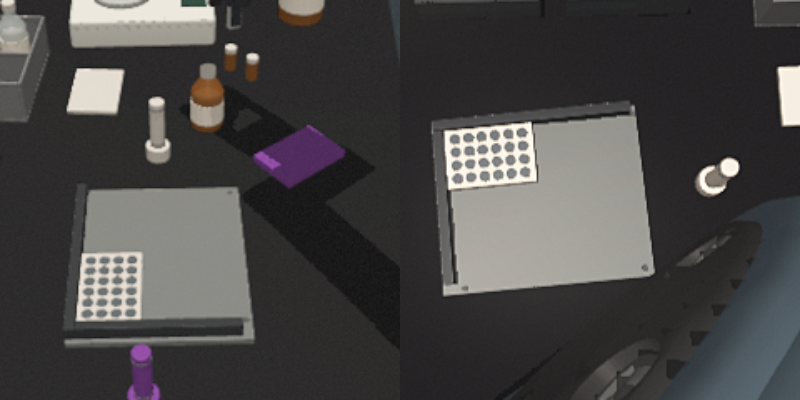

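Both views show the plate in the corner (left crop (110,287), right crop (490,155)), measured centre about (-44,-65) and square. The pusher stands upright off the deck at (157,130) and (715,178), and the arm is clear.

```bash
python3 -c "
from station import job
print(job.sign_off())"
```

```text
the job is handed in; nothing more can be done
None
```

The well plate sits square in the corner, its centre measured at about x -44, y -65 mm. The pusher stands upright on the bench off the deck, and the job is handed in (sign-off returned no verdict).

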